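Fit the T-handle on the screen clamp's splined shaft

ROBOT

A 6-joint arm with a two-finger parallel gripper is mounted at the origin on the work surface. World frame = base frame: x ahead of the robot, y to its left, z up, the work surface at z = 0. Lengths are in m, angles in rad, forces in N, time in s.
With the tool pointing down it reaches from about 0.275 to 0.725 m from the base axis. Payload 15.9 kg.
Tool frame: the origin (TCP) lies at the very end of the fingers, on their centre line; the grasp point (between the pads) lies 19 mm behind it (bot.grasp_offset is the z of the grasp point in the tool frame, in m); z points along the fingers, y is the direction in which the jaws open and shut (so a half turn about z gives the same grasp; the last joint's range is limited). The gripper opens to 85 mm and grips with 20 to 120 N. Pads are 22 mm wide; open, the fingers measure 114 mm over their backs; the gripper's body (76 mm by 85 mm) begins 54 mm behind the grasp point. The pads swing forward as they close: fully open they stand 13 mm farther back than shut.
Start: joints at [1.321, 0.213, -0.034, 1.323, 0, 1.571], TCP at [0.124, 0.484, 0.231] pointing down, gripper open.
Joint ranges: [-2.98, 2.98], [-0.74, 1.72], [-1.14, 1.35], [-2.1, 2.04], [-1.57, 1.44], [-3.14, 3.14]. Speed limits (rad/s): [1.89, 1.89, 2.39, 2.57, 3.14, 3.14].

INTERFACE

Orientations are given as a rotation vector (axis times angle).
In Python, from rig import bot, cams gives the robot as it stands. The module is installed in compiled form; this text tells all that it offers.
- The arm moves only by the tool servo_tool, never from a script. Its argument "rows" is a list of rows, each a list of 7 numbers: the opening in per cent of the stroke, from 0 (shut) to 100 (fully open), then the shift along the tool's x, y, z in cm, then the turn, a rotation vector about the tool's x, y, z in rad. In form: [[hand, x, y, z, wx, wy, wz], ...]. A call has 1 to 20 rows; each row shifts and turns the commanded pose from where the row before left it, along the tool's axes as they then stand; what a row does not reach is not made up. A row lasts 1/12 s, in which the tool goes at most 41.7 mm and 7.16 degrees, less where a joint would pass 70% of its speed; a pose out of reach is approached as far as the arm can. A call is refused whole if a number of a shift passes 4.17 or a number of a turn 0.125, either way. A call with a gripper value outside its range is refused whole. The fingers move at their own pace and stop on an object; "force" is the grip in N (left out, the last holds). Time passes only in rows, so rows that do not move let the fingers close. It gives the time, the measured TCP pose, the force and the opening at its end, in the units of the state.
- bot.state(): the state, without advancing time (a new reading comes with each control period).
- cams.capture(name): name is "scene" or "top" or "wrist"; returns a dict with "pixels" (384x512x3 uint8, blue, green, red), "fx", "fy", "cx", "cy" (pixels), "extrinsics" (4x4, takes a point from world to camera coordinates). Camera axes: x right, y down, z forward; pixel columns grow to the right and rows downward; lengths in m; the calibration is good to about 2 mm. A picture is of the moment at which its call begins. There is no depth.
- bot.finish_job(): hands the job in, once; it reports no verdict.
The state is a dict: "time": time; "joints": joint angles; "joint_velocities": joint speeds; "joint_efforts": joint torques, N m; "position": TCP position; "eef_rot": TCP orientation; "ft_force": force on the tool from outside, world axes, zero at the start; "moment": the same for the moment, N m; "opening": opening from 0.0 (shut) to 1.0 (fully open).
Only numpy, scipy, OpenCV 4.12 (cv2) and the standard library are available. Lean on these libraries where they do the work, as an engineer would, in place of code of your own. Each camera call takes 0.05 s, during which the arm holds its last target.

TASK

Pick up the loose steel T-handle standing on the print table and push it down onto the upright splined drive shaft of the screen clamp's gearbox, rocking it round until the teeth mesh, so that it sits fully home with its foot flush on the steel flange. Let go of it and leave the squeegee, the ink jar and the mixing cup where they stand.

Things in the scene. Friction and masses are not known exactly. Their poses are not given: they have to be found in the camera images.
- handle: The loose T-handle (0.4 to 0.75 kg, bare steel), standing upright on its foot at the start, 94 mm high. Origin: centre of its underside; z up. A twelve-sided steel hub 68 mm across and 52 mm high, a neck 22 mm in diameter from 52 to 70 mm, and on top a crossbar 170 mm long along the handle's x axis.
- bar_mid (a point): Middle of the T-handle's crossbar, 82 mm above the handle's underside, axes as the handle's. The middle 100 mm of the bar is square, 24 mm wide (y) and 24 mm high (12 mm above and below this point); 18 mm are free between the bar's underside and the hub. The bar's two ends are black round grips 28 mm in diameter.
- bore (a point): Mouth of the T-handle's bore: centre of its underside, axes as the handle's. The bore is 44 mm deep and 48 mm across, with 6 inward teeth 60 degrees apart, 7 mm wide, leaving a 31 mm hole between their tips and reaching from 3 to 26 mm above the underside. One tooth points 30 degrees from the handle's x axis.
- clamp: The screen clamp, fixed to the table. Origin: table height, below the shaft's axis; x towards the screen, z up. A grey gearbox 150 x 150 x 50 mm high round the origin carries a steel flange 84 mm in diameter, its top at 66 mm. On the +x side a dark jaw bar, 270 mm wide and up to 68 mm high, holds an aluminium screen frame, 260 mm wide, under 50 mm high, reaching 355 mm from the axis.
- seat (a point): Centre of the flange's top face, on the splined shaft's axis, 66 mm above the table; z up. The handle's underside lies here when home. It goes home in any of 6 positions 60 degrees apart, with about 5 degrees of play either way; elsewhere its teeth rest on the ends of the shaft's teeth, its underside 23 mm above this point, and turned under a light push it drops within 60 degrees.
- shaft_tip (a point): Tip of the fixed-height steel shaft, 40 mm above the flange. Below it a plain nose 28 mm in diameter (coned over its top 6 mm, 1.5 mm clear of the bore's teeth), then from 26 mm above the flange down to it 6 straight teeth 7 mm wide, 44 mm over their tips. The angle at which the teeth stand differs every time and is not measured: these axes do not show it. The shaft turns only stiffly (0.6 N m).
- squeegee: Squeegee, a 200 mm wooden bar 35 mm high with a black rubber blade, lying on the table along its y axis. Origin: under the bar. To be left alone.
- ink_jar: Closed ink jar, 70 mm in diameter, 85 mm high; origin: centre of its underside. To be left alone.
- mixing_cup: Black mixing cup, 70 mm in diameter and 70 mm high, with two white sticks standing in it up to 135 mm high, leaning up to 50 mm off its axis; origin: centre of its underside. To be left alone.

How it is judged:
At the end, for the whole second after the job is handed in: The T-handle is on the splined shaft with its teeth meshed: its underside within 4 mm of the flange's top, within 5 mm of the shaft's axis, upright within 0.06 rad, at rest and released (z of handle in the frame of seat between -0.004 and 0.004 m and horizontal distance between handle and seat below 0.005 m and angle between handle's own z axis and vertical below 0.06 rad and linear speed of handle below 0.02 m/s); the robot touches nothing.
It fails at once if the squeegee is knocked or moved by more than 30 mm (distance of squeegee from where it was at the start of the episode above 0.03 m).
It fails at once if the ink jar is knocked or moved by more than 30 mm (distance of ink_jar from where it was at the start of the episode above 0.03 m).
It fails at once if the mixing cup is knocked or moved by more than 30 mm (distance of mixing_cup from where it was at the start of the episode above 0.03 m).
It also fails if it takes over 48 s, if anything falls off the work surface, if the arm or the gripper's body presses on something with over 40 N, if the wrist force passes 120 N, or if a joint passes its speed limit or range.

## Working session

There is one attempt and no reset: what is moved stays moved. The work goes in short steps, Python scripts to look and compute and a tool call to move; the robot and the scene stay as the last step left them, time stands still between calls to the robot, and variables do not carry over. Pictures are saved under pics/ and viewed, and the job is handed in when it is done.

Besides the shell and the picture viewer there is one more tool, called after "Request:" by a JSON object that holds its "name" and its "arguments". servo_tool: Moves the arm, as the interface text tells. Its arguments: {"type":"object","properties":{"rows":{"type":"array"},"force":{"type":"number"}},"required":["rows"]}

```bash
mkdir -p pics; ls; python3 - <<'E'
from rig import bot,cams
import cv2,pickle
print(bot.state(), bot.grasp_offset)
d={}
for n in ["scene","top","wrist"]:
    c=cams.capture(n); d[n]=c; cv2.imwrite(f"pics/{n}0.png",c["pixels"]); print(n,c["fx"],c["cx"],c["cy"],c["extrinsics"].round(3).tolist())
pickle.dump(d,open("d0.pkl","wb"))
E
```

```text
pics
{'time': 0.0, 'joints': array([ 1.32098102e+00,  2.13365233e-01, -3.50561135e-02,  1.32347994e+00,
        7.63261782e-06,  1.57079822e+00]), 'joint_velocities': array([ 1.32616587e-03,  2.56474322e-04,  1.69766487e-03, -6.39710324e-04,
        9.19762166e-05,  1.55538356e-03]), 'joint_efforts': array([ 2.23747200e-03, -6.86160851e+01,  4.87121201e+01,  1.71751395e-02,
        7.29204294e-05, -4.72909187e-05]), 'position': array([0.12352833, 0.48415887, 0.2308128 ]), 'eef_rot': array([-3.91374181e-01, -3.11697212e+00,  1.72057215e-03]), 'ft_force': array([ 0.13991579,  0.14747978, -0.6562477 ]), 'moment': array([-0.02576914, -0.00716311,  0.01980472]), 'opening': 0.9988812509803487} -0.0187
scene 361.24877707801085 255.5180977670957 190.52759810758735 [[0.383, 0.923, 0.016, -0.184], [0.54, -0.21, -0.815, -0.196], [-0.749, 0.321, -0.579, 1.561], [0.0, 0.0, 0.0, 1.0]]
top 416.9363981541615 257.6380510454594 194.13681268877033 [[-0.015, -1.0, -0.021, 0.007], [-0.992, 0.017, -0.129, 0.488], [0.129, 0.018, -0.991, 1.397], [0.0, 0.0, 0.0, 1.0]]
wrist 336.95516065299245 253.35415142663925 193.5239610918372 [[0.247, 0.969, -0.001, -0.501], [0.918, -0.234, 0.321, -0.043], [0.311, -0.08, -0.947, 0.38], [0.0, 0.0, 0.0, 1.0]]
```

View pics/scene0.png

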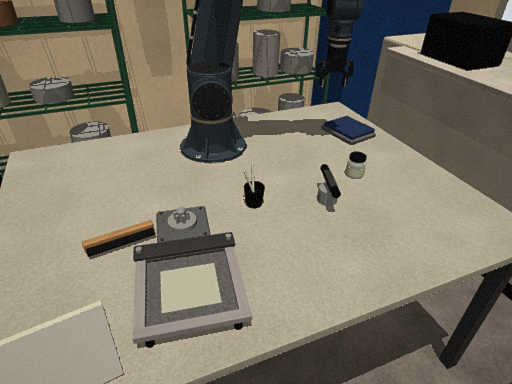

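View pics/top0.png

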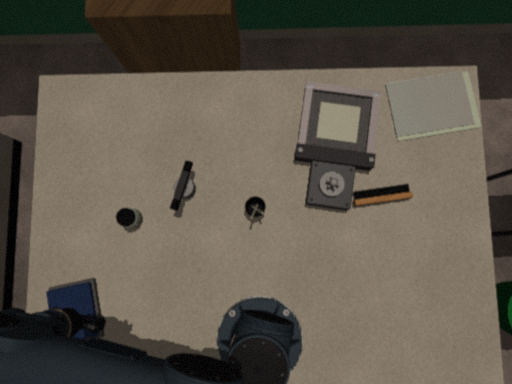

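View pics/wrist0.png

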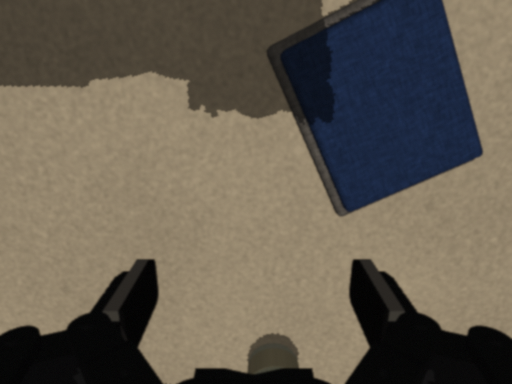

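The top view shows the T-handle bar running from about (188,165) to (176,207), the jar at (128,218), the cup at (255,207), the shaft at (332,183) and the squeegee at (382,195). The scene view has the bar near (330,180) and the shaft near (181,215). I'll zoom in on both.

```bash
cat > h.py <<'E'
import numpy as np,cv2,pickle
def ray(c,u,v):
    E=np.array(c["extrinsics"]);R=E[:3,:3];t=E[:3,3]
    o=-R.T@t; d=R.T@np.array([(u-c["cx"])/c["fx"],(v-c["cy"])/c["fy"],1.]); return o,d/np.linalg.norm(d)
def plane(c,u,v,z):
    o,d=ray(c,u,v); return o+d*(z-o[2])/d[2]
def tri(obs):
    A=np.zeros((3,3));b=np.zeros(3);rs=[ray(*o) for o in obs]
    for o,d in rs:
        P=np.eye(3)-np.outer(d,d);A+=P;b+=P@o
    p=np.linalg.solve(A,b); return p,[np.linalg.norm((np.eye(3)-np.outer(d,d))@(p-o)) for o,d in rs]
def proj(c,p):
    E=np.array(c["extrinsics"]);q=E[:3,:3]@p+E[:3,3]; return np.array([c["fx"]*q[0]/q[2]+c["cx"],c["fy"]*q[1]/q[2]+c["cy"]])
def crop(img,x0,y0,w,h,s): return cv2.resize(img[y0:y0+h,x0:x0+w],None,fx=s,fy=s,interpolation=cv2.INTER_CUBIC)
E
python3 - <<'E'
from h import *
d=pickle.load(open("d0.pkl","rb"))
T=d["top"]["pixels"];S=d["scene"]["pixels"]
a=[crop(T,150,150,64,64,5),crop(T,300,150,64,64,5),crop(S,300,155,64,64,5),crop(S,150,190,64,64,5)]
a=[cv2.convertScaleAbs(x,alpha=1.5) for x in a]
cv2.imwrite("pics/z0.png",cv2.resize(np.vstack([np.hstack(a[:2]),np.hstack(a[2:])]),(600,600)))
E
```

```text
(no output)
```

View pics/z0.png

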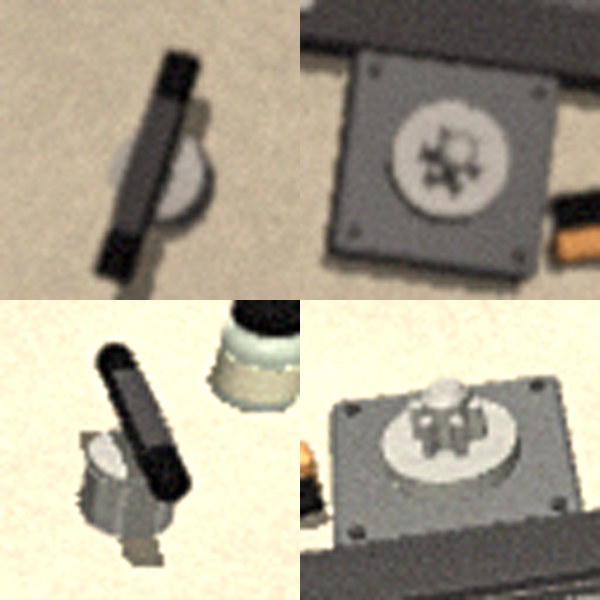

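The crops show the dark bar with black grips over the hub in both views. The light flange disc with its toothed shaft is also clear in both. Next I measure with masks.

```bash
python3 - <<'E'
from h import *
d=pickle.load(open("d0.pkl","rb"))
def comps(m,x0,y0,w,h):
    q=np.zeros_like(m);q[y0:y0+h,x0:x0+w]=m[y0:y0+h,x0:x0+w]
    n,l,s,c=cv2.connectedComponentsWithStats(q); i=1+np.argmax(s[1:,4]); return (l==i),s[i],c[i]
ends={}
for n,(x,y,w,h),th in [("top",(160,152,40,64),80),("scene",(315,158,30,45),75)]:
    g=d[n]["pixels"].max(2)
    m,s,c=comps((g<th).astype(np.uint8),x,y,w,h)
    v,u=np.nonzero(m);P=np.c_[u,v].astype(float);c=P.mean(0)
    r=cv2.minAreaRect(P.astype(np.float32));
    k=np.linalg.svd(P-c,full_matrices=False)[2][0]; t=(P-c)@k
    if k[1]<0:k=-k;t=-t
    nrm=np.array([-k[1],k[0]]);q=(P-c)@nrm
    lo=c+k*(t.min()-.3);hi=c+k*(t.max()+.3)
    mid=c+nrm*(q.min()+q.max())/2+k*(t.min()+t.max())/2
    ends[n]=(lo,hi,mid);print(n,s,r,lo,hi,mid)
T,S=d["top"],d["scene"]
mid,e=tri([(T,*ends["top"][2]),(S,*ends["scene"][2])]);print("mid",mid,e)
# ends: far grips; top lo (far x) etc
for a in (0,1):
  for b in (0,1):
    print(a,b,tri([(T,*ends["top"][a]),(S,*ends["scene"][b])]))
for a in (0,1,2): print("plane82",plane(T,*ends["top"][a],.082))
for a in (0,1,2): print("plane82 S",plane(S,*ends["scene"][a],.082))
# flange
for n,(x,y,w,h),th in [("top",(315,165,36,36),105),("scene",(165,203,40,32),120)]:
    g=d[n]["pixels"].max(2)
    m,s,c=comps((g>th).astype(np.uint8),x,y,w,h)
    cn,_=cv2.findContours(m.astype(np.uint8),cv2.RETR_EXTERNAL,cv2.CHAIN_APPROX_NONE)
    cn=max(cn,key=len);hull=cv2.convexHull(cn);E=cv2.fitEllipse(cn);print(n,s,E)
    p=plane(d[n],*E[0],.066);print(p); ends[n+"f"]=E[0]
print("flange",tri([(T,*ends["topf"]),(S,*ends["scenef"])]))
E
```

```text
top [170 161  26  55 649] ((185.33135986328125, 188.9848175048828), (19.588043212890625, 55.93063735961914), 19.179006576538086) [190.13463128 160.72539904] [175.55729074 215.45888272] [185.11127174 188.6954682 ]
scene [321 164  20  35 321] ((328.8965759277344, 181.25863647460938), (36.371891021728516, 11.161048889160156), 66.80140686035156) [322.59137909 163.84136039] [336.43255691 198.14898279] [329.04778176 181.18244438]
mid [0.50880353 0.2477401  0.07094489] [np.float64(0.007438520196420308), np.float64(0.007438520196420373)]
0 0 (array([0.56903237, 0.19206536, 0.18879868]), [np.float64(0.012144781342275248), np.float64(0.012144781342275285)])
0 1 (array([0.60081736, 0.22546878, 0.07047138]), [np.float64(0.0007509760320002425), np.float64(0.0007509760320000942)])
1 0 (array([0.41825991, 0.27624916, 0.08179227]), [np.float64(0.007021583087676464), np.float64(0.007021583087676476)])
1 1 (array([ 0.43971556,  0.32526345, -0.0709636 ]), [np.float64(0.024738168501129434), np.float64(0.024738168501129598)])
plane82 [0.5979508  0.22268331 0.082     ]
plane82 [0.41495333 0.26979284 0.082     ]
plane82 [0.50354206 0.23885829 0.082     ]
plane82 S [0.41951639 0.28366543 0.082     ]
plane82 S [0.61362215 0.21609957 0.082     ]
plane82 S [0.52368854 0.24549431 0.082     ]
top [320 172  24  23 323] ((331.5890808105469, 183.250732421875), (22.375959396362305, 23.489721298217773), 100.38101959228516)
[ 0.51554663 -0.24936382  0.066     ]
scene [165 203  40  10 252] ((181.7722930908203, 206.5732421875), (9.393511772155762, 39.8267936706543), 87.88922119140625)
[ 0.46038022 -0.23623433  0.066     ]
flange (array([ 0.50967643, -0.243536  ,  0.10389548]), [np.float64(0.00026360275725757727), np.float64(0.00026360275725767946)])
```

The top mask took in shadow and the scene flange merged with the table. I'll tighten both.

```bash
python3 - <<'E'
from h import *
d=pickle.load(open("d0.pkl","rb"))
T,S=d["top"],d["scene"]
def comps(m,x0,y0,w,h):
    q=np.zeros_like(m);q[y0:y0+h,x0:x0+w]=m[y0:y0+h,x0:x0+w]
    n,l,s,c=cv2.connectedComponentsWithStats(q); i=1+np.argmax(s[1:,4]); return (l==i)
print(T["pixels"].max(2)[205:218:2,166:192:2]); print(S["pixels"].max(2)[205:235:2,160:205:3])
for n,(x,y,w,h),ths in [("top",(160,152,40,64),(35,45,55,62)),("scene",(315,158,30,45),(45,60,75,90))]:
  for th in ths:
    m=comps((d[n]["pixels"].max(2)<th).astype(np.uint8),x,y,w,h)
    v,u=np.nonzero(m);P=np.c_[u,v].astype(np.float32)
    print(n,th,len(P),cv2.minAreaRect(P))
for th in (140,160,180):
    m=comps((T["pixels"].max(2)>th).astype(np.uint8),315,165,36,36)
    print(th,m.sum())
E
```

```text
[[138 134  87  11  16   5  19  59  61  94 131 135 128]
 [132 127  57  13  14   7  30  70  75 122 134 131 129]
 [130 132 113  80  44  20  50  66  79 133 130 130 130]
 [129 135 135 132 116  56  65  67  81 128 131 133 131]
 [130 135 134 131  93  65  62  65 114 130 126 130 130]
 [134 128 137 125  82  67  65  65 113 129 129 128 129]
 [132 129 132 131 129 107  97 105 132 136 132 135 129]]
[[185 190 181 185 181 181 185 184 177 180 183 184 182 183 185]
 [183 180 181 182 181 181 165 145 158 182 120 117 103  70  78]
 [180 184 181 186 181 118 150 146 117  86  91  95  91  73  97]
 [125 102  92  87  84 120 152 159  96 151 109  91  91  94  95]
 [ 48  81  93  88 115  98  93  98  66  94 153 151  96  95 100]
 [ 87  88  90  93 154 109  96  94 115  93 147 148  92  93  88]
 [ 93  90  89 148 150  83  68  93  84  96 148 148  90  94  90]
 [ 93  85  85 151 149 100  74  99  82  98 147 145  71  97  94]
 [ 90  86  85 151 153 157  62  94  88 153 146 151  49  90  95]
 [ 91  89  93 157 147 152 110 146 116 145 148 144  50  91  99]
 [ 90  90  90 114 146 154 151 149 152 154 146  66  98  92  94]
 [ 91  97  83  74 119
[... 697 characters left out ...]
8 ((329.4612121582031, 181.01849365234375), (35.34054183959961, 8.555678367614746), 64.53665161132812)
scene 60 266 ((329.2073059082031, 181.36581420898438), (35.89931869506836, 9.708181381225586), 65.224853515625)
scene 75 321 ((328.8965759277344, 181.25863647460938), (36.371891021728516, 11.161048889160156), 66.80140686035156)
scene 90 478 ((329.9352111816406, 184.0945281982422), (22.64765167236328, 38.46343231201172), 7.853313446044922)Traceback (most recent call last):
  File "<stdin>", line 14, in <module>
  File "<stdin>", line 6, in comps
    return _wrapfunc(a, 'argmax', axis=axis, out=out, **kwds)
    return bound(*args, **kwds)
ValueError: attempt to get argmax of an empty sequence
```

```bash
python3 - <<'E'
from h import *
d=pickle.load(open("d0.pkl","rb"))
T,S=d["top"],d["scene"]
mid,e=tri([(T,182,185.7),(S,329.3,181.2)]);print("mid",mid,e)
def comps(m,x0,y0,w,h):
    q=np.zeros_like(m);q[y0:y0+h,x0:x0+w]=m[y0:y0+h,x0:x0+w]
    n,l,s,c=cv2.connectedComponentsWithStats(q); i=1+np.argmax(s[1:,4]); return (l==i)
f={}
for n,box,lo,hi in [("top",(315,165,36,36),105,255),("scene",(165,213,34,18),122,172)]:
    g=d[n]["pixels"].max(2)
    m=comps(((g>lo)&(g<hi)).astype(np.uint8),*box)
    cn,_=cv2.findContours(m.astype(np.uint8),cv2.RETR_EXTERNAL,cv2.CHAIN_APPROX_NONE)
    h=cv2.convexHull(max(cn,key=len));E=cv2.fitEllipse(cv2.convexHull(max(cn,key=len)));f[n]=E[0]
    print(n,E,cv2.boundingRect(h),plane(d[n],*E[0],.066))
print("flange",tri([(T,*f["top"]),(S,*f["scene"])]))
# long-axis angle of bar from top
for th in (30,45):
  m=comps((T["pixels"].max(2)<th).astype(np.uint8),160,152,40,64);v,u=np.nonzero(m);P=np.c_[u,v].astype(float)
  k=np.linalg.svd(P-P.mean(0),full_matrices=False)[2][0];c=np.array([182,185.7])
  a=plane(T,*(c-24*k),.082);b=plane(T,*(c+24*k),.082);print(a,b,np.arctan2(*(b-a)[[1,0]]),np.linalg.norm(a-b)*50/48)
for nm,p in [("jar",(128,218)),("cup",(255,208)),("squee",(382,195))]: print(nm,plane(T,*p,.07))
E
```

```text
mid [0.51534379 0.25162452 0.07503474] [np.float64(0.000980991392850985), np.float64(0.0009809913928508188)]
top ((331.6532897949219, 183.27821350097656), (23.282451629638672, 24.044578552246094), 106.80008697509766) (320, 172, 24, 23) [ 0.51544987 -0.24957421  0.066     ]
scene ((181.34788513183594, 219.5448760986328), (16.929920196533203, 28.51586151123047), 83.1277847290039) (168, 213, 28, 16) [ 0.52033272 -0.25145499  0.066     ]
flange (array([ 0.51594938, -0.25049102,  0.062276  ]), [np.float64(0.00032362809599446255), np.float64(0.0003236280959943188)])
[0.59069546 0.2251537  0.082     ] [0.43792828 0.2731665  0.082     ] 2.8370802071906938 0.16680670781830856
[0.59088178 0.22569733 0.082     ] [0.43774814 0.27262905 0.082     ] 2.8442056176695503 0.1668374709567001
jar [0.41006271 0.43138451 0.07      ]
cup [0.43639848 0.00778791 0.07      ]
squee [ 0.47256919 -0.41364688  0.07      ]
```

Handle bar middle comes out at about (0.515, 0.250) with yaw about -0.30. The triangulated height is 75 mm (82 expected at this resolution), and the length is 167 mm (170 expected). The shaft is at about (0.516, -0.250), flange height 62 mm (66 expected). I'll refine these with the wrist camera, handle first.

Request:
{"name": "servo_tool", "arguments": {"rows": [[100,-3.6,-1.27,-0.1,0,0,0.005],[100,-3.6,-1.27,-0.1,0,0,0.005],[100,-3.6,-1.27,-0.1,0,0,0.005],[100,-3.6,-1.27,-0.1,0,0,0.005],[100,-3.6,-1.27,-0.1,0,0,0.005],[100,-3.6,-1.27,-0.1,0,0,0.005],[100,-3.6,-1.27,-0.1,0,0,0.005],[100,-3.6,-1.27,-0.1,0,0,0.005],[100,-3.6,-1.27,-0.1,0,0,0.005],[100,-3.6,-1.27,-0.1,0,0,0.005],[100,0,0,0,0,0,0],[100,0,0,0,0,0,0]]}}

```text
time: 1.15
position: [0.4372, 0.264, 0.2408]
eef_rot: [-0.474, -3.105, 0.001]
ft_force: [-0.5, 0.4, -0.1]
opening: 1.0
```

```bash
cat > look.py <<'E'
import sys
from rig import bot,cams
from h import *
n=sys.argv[1];cam=sys.argv[2] if len(sys.argv)>2 else "wrist"
c=cams.capture(cam);s=bot.state();c["state"]=s;pickle.dump(c,open(n+".pkl","wb"));cv2.imwrite(f"pics/{n}.png",c["pixels"])
R=cv2.Rodrigues(np.array(s["eef_rot"]))[0]
print(s["time"],s["position"].round(4),"yaw",np.arctan2(R[1,0],R[0,0]).round(4),"tilt",R[2].round(3),"j",s["joints"].round(3),s["ft_force"].round(1),s["moment"].round(2),s["opening"].round(3))
E
python3 look.py w1
```

```text
Traceback (most recent call last):
  File "look.py", line 7, in <module>
    print(s["time"],s["position"].round(4),"yaw",np.arctan2(R[1,0],R[0,0]).round(4),"tilt",R[2].round(3),"j",s["joints"].round(3),s["ft_force"].round(1),s["moment"].round(2),s["opening"].round(3))
                                                                                                                                                                              ^^^^^^^^^^^^^^^^^^
AttributeError: 'float' object has no attribute 'round'
```

View pics/w1.png

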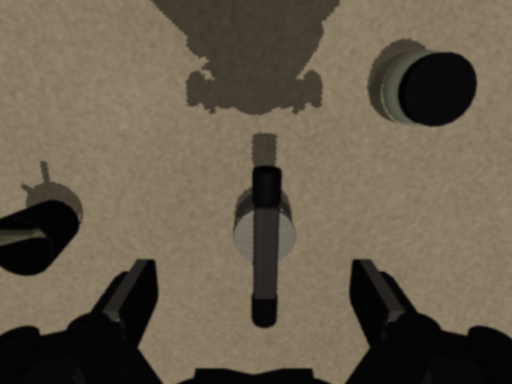

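The wrist view shows the bar running from about (267,167) to (264,327), almost aligned between the fingers. The hub is at (265,232), the jar upper right and the cup far left. For the second viewpoint I move off sideways and back.

Request:
{"name": "servo_tool", "arguments": {"rows": [[100,2.5,-2,0,0,0,0],[100,2.5,-2,0,0,0,0],[100,0,0,0,0,0,0],[100,0,0,0,0,0,0]]}}

```text
time: 1.53
position: [0.3749, 0.2423, 0.2417]
eef_rot: [0.466, 3.106, 0.001]
ft_force: [0.4, -0.3, 1.1]
opening: 1.003
```

```bash
sed -i 's/s\["opening"\].round(3)/round(float(s["opening"]),3)/' look.py; python3 look.py w2
```

```text
1.5833 [0.3759 0.2426 0.2417] yaw 2.8436 tilt [-0.001  0.001 -1.   ] j [ 0.573  0.102 -0.14   1.327  0.     0.871] [ 1.1 -0.5 -0.5] [-0.02  0.02 -0.01] 1.0
```

View pics/w2.png

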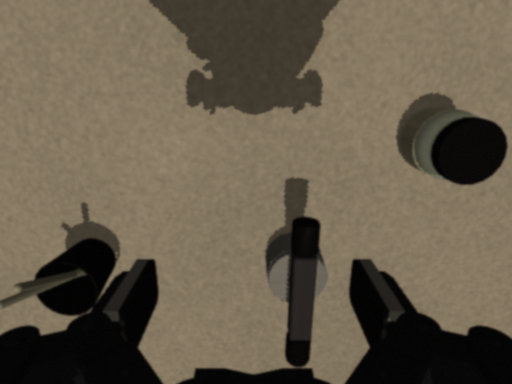

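The second view has the bar from about (306,218) to (297,365), clear of the fingers. I'll triangulate the two black grips.

```bash
python3 - <<'E'
from h import *
B={"w1":(225,155,80,180),"w2":(270,205,75,165)};G={}
for n,(x,y,w,h) in B.items():
    c=pickle.load(open(n+".pkl","rb"));g=c["pixels"].max(2).astype(np.uint8)
    print(n,g[y+40:y+41,x:x+w:4])
    m=np.zeros_like(g);m[y:y+h,x:x+w]=(g[y:y+h,x:x+w]<28)
    m=cv2.morphologyEx(m,cv2.MORPH_OPEN,np.ones((3,3)))
    N,l,s,ce=cv2.connectedComponentsWithStats(m)
    L=sorted([(s[i],ce[i]) for i in range(1,N) if s[i,4]>150],key=lambda q:q[1][1])
    for q in L:print(q)
    G[n]=(c,L)
c1,L1=G["w1"];c2,L2=G["w2"];P=[]
for i in (0,-1):
    # centre of bounding ellipse of blob
    p,e=tri([(c1,*L1[i][1]),(c2,*L2[i][1])]);P.append(p);print(p.round(4),np.round(e,4))
print("mid",(P[0]+P[1])/2,"yaw",np.arctan2(*(P[1]-P[0])[[1,0]]),"len between grip centres (135 expected)",np.linalg.norm(P[1]-P[0]))
E
```

```text
w1 [[132 134 132 125  81  66  49   8   9  11  16  14  10   7  43  84 131 135
  136 131]]
(array([ 252,  166,   29,   43, 1146], dtype=int32), array([266.17102967, 187.42233857]))
(array([253, 298,  23,  29, 603], dtype=int32), array([263.88225539, 311.56218905]))
w2 [[ 36  33  35  37  35  28   8   7  12  14  11   7  62 131 135 134 129 136
  136]]
(array([ 291,  217,   28,   55, 1105], dtype=int32), array([303.78099548, 239.39276018]))
(array([286, 335,  24,  31, 547], dtype=int32), array([297.06032907, 351.00365631]))
[0.454  0.2718 0.0843] [0.0006 0.0006]
[0.586  0.2301 0.084 ] [0.0003 0.0003]
mid [0.52001651 0.2509749  0.08417752] yaw -0.3058119131291906 len between grip centres (135 expected) 0.13844590553855673
```

```bash
python3 - <<'E'
from h import *
Q={}
for n,a,b in [("w1",(266.2,187.4),(263.9,311.6)),("w2",(305.5,240),(297.1,351))]:
    c=pickle.load(open(n+".pkl","rb"));g=cv2.GaussianBlur(c["pixels"].max(2),(3,3),0)
    a=np.array(a);b=np.array(b);k=(b-a)/np.linalg.norm(b-a);nr=np.array([-k[1],k[0]])
    t=np.arange(-40,np.linalg.norm(b-a)+40,.5)
    pr=np.mean([cv2.remap(g,(a[0]+k[0]*t+nr[0]*o).astype(np.float32)[None],(a[1]+k[1]*t+nr[1]*o).astype(np.float32)[None],cv2.INTER_LINEAR)[0].astype(float) for o in (-3,0,3)],0)
    # crossings of 28
    L=[a+k*t[i] for i in range(len(t)-1) if (pr[i]-27)*(pr[i+1]-27)<0]
    print(n,np.round(L,1).tolist(),pr[::12].round(0).tolist()); Q[n]=(c,L)
    for p in L: print("  z.094",plane(c,*p,.094).round(4))
E
```

```text
w1 [[266.6, 165.4], [265.8, 207.9], [264.2, 297.9], [263.6, 325.9]] [65.0, 66.0, 67.0, 32.0, 6.0, 16.0, 16.0, 15.0, 14.0, 13.0, 22.0, 45.0, 45.0, 45.0, 44.0, 44.0, 44.0, 44.0, 44.0, 43.0, 43.0, 43.0, 42.0, 42.0, 41.0, 35.0, 9.0, 10.0, 9.0, 10.0, 72.0, 133.0, 130.0, 131.0, 133.0]
  z.094 [0.4313 0.2792 0.094 ]
  z.094 [0.4695 0.267  0.094 ]
  z.094 [0.5625 0.2374 0.094 ]
  z.094 [0.5954 0.2269 0.094 ]
w2 [[307.2, 217.6], [304.1, 258.4], [298.0, 339.2], [296.1, 364.6], [295.8, 368.6]] [116.0, 118.0, 122.0, 25.0, 4.0, 14.0, 14.0, 13.0, 12.0, 10.0, 35.0, 42.0, 42.0, 42.0, 42.0, 42.0, 42.0, 41.0, 42.0, 41.0, 41.0, 41.0, 40.0, 39.0, 9.0, 9.0, 9.0, 9.0, 55.0, 6.0, 4.0, 0.0]
  z.094 [0.4283 0.2797 0.094 ]
  z.094 [0.4692 0.2663 0.094 ]
  z.094 [0.5616 0.2361 0.094 ]
  z.094 [0.5945 0.2253 0.094 ]
  z.094 [0.5998 0.2236 0.094 ]
```

The grip-edge transitions give the bar middle at (0.5157, 0.2517), spacing 98 mm against 100, and the grips triangulate to height 84 mm against 82. Yaw is -0.31. Now I look at the shaft.

Request:
{"name": "servo_tool", "arguments": {"rows": [[100,-1.66,-3.6,0,0,0,0],[100,-1.66,-3.6,0,0,0,0],[100,-1.66,-3.6,0,0,0,0],[100,-1.66,-3.6,0,0,0,0],[100,-1.66,-3.6,0,0,0,0],[100,-1.66,-3.6,0,0,0,0],[100,-1.66,-3.6,0,0,0,0],[100,-1.66,-3.6,0,0,0,0],[100,-1.66,-3.6,0,0,0,0],[100,-1.66,-3.6,0,0,0,0],[100,-1.66,-3.6,0,0,0,0],[100,-1.66,-3.6,0,0,0,0],[100,0,0,0,0,0,0],[100,0,0,0,0,0,0],[100,0,0,0,0,0,0]]}}

```text
time: 2.83
position: [0.4397, -0.2294, 0.2409]
eef_rot: [-0.469, -3.106, -0.001]
ft_force: [-0.1, 0.6, 0.9]
opening: 1.002
```

```bash
python3 look.py w3
```

```text
2.8833 [ 0.4397 -0.2289  0.2412] yaw 2.8427 tilt [ 0.  0. -1.] j [-0.48   0.203 -0.022  1.346  0.    -0.181] [-0.8  0.7  0.8] [-0.    0.03  0.01] 0.997
```

View pics/w3.png

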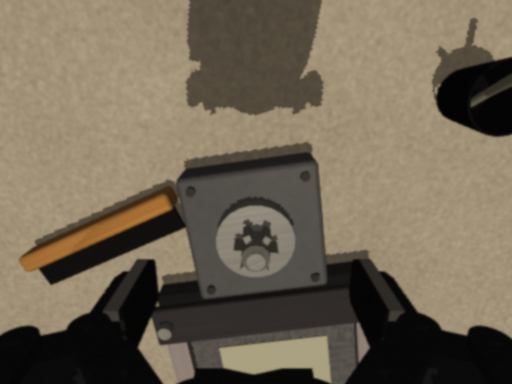

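The shaft view shows the flange disc around (255,240), the shaft tip at about (257,260) and teeth visible around (256,235). The squeegee is to the left and the cup upper right. I take a second view from offset.

Request:
{"name": "servo_tool", "arguments": {"rows": [[100,2,2.5,0,0,0,0],[100,2,2.5,0,0,0,0],[100,0,0,0,0,0,0],[100,0,0,0,0,0,0]]}}

```text
time: 3.22
position: [0.4158, -0.1681, 0.2419]
eef_rot: [0.463, 3.106, -0.0]
ft_force: [0.4, -0.1, -0.0]
opening: 0.997
```

```bash
python3 look.py w4; python3 - <<'E'
from h import *
a=[crop(pickle.load(open(n+".pkl","rb"))["pixels"],x,y,100,100,4) for n,x,y in (("w3",205,190),("w4",165,240))]
cv2.imwrite("pics/z34.png",cv2.convertScaleAbs(np.hstack(a),alpha=1.6))
E
```

```text
3.2667 [ 0.4162 -0.169   0.2418] yaw 2.8445 tilt [-0.001 -0.    -1.   ] j [-0.386  0.105 -0.136  1.328 -0.    -0.089] [ 0.8 -0.5 -0.2] [-0.   -0.01  0.02] 1.0
```

View pics/w4.png

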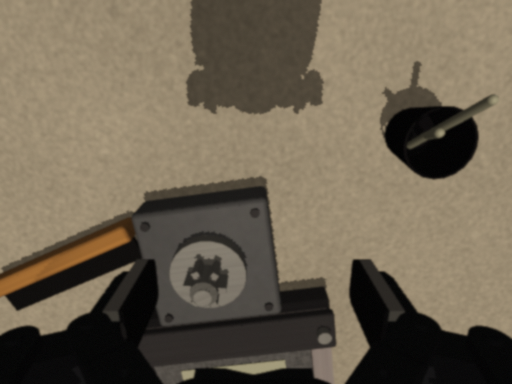

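View pics/z34.png

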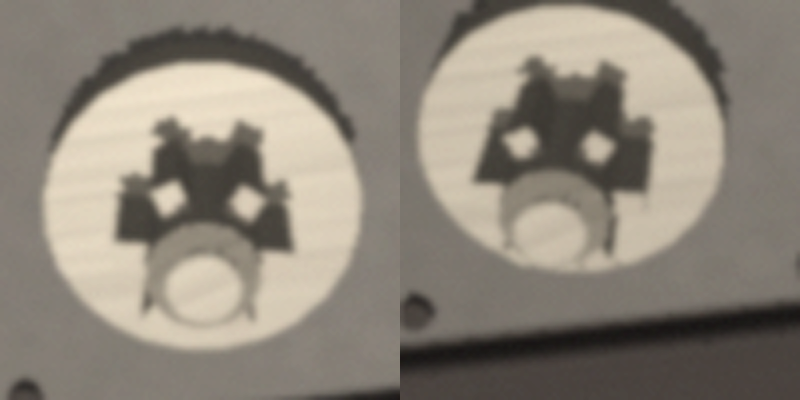

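The enlarged crops show the flange disc, the bright cone tip and two camera-side tooth tops. The tooth tops are light squares at about (247.5,239.5) and (266.8,240.8) in w3. I'll work out the axis and the tooth angle from them.

```bash
python3 - <<'E'
from h import *
from scipy.optimize import least_squares
C={n:pickle.load(open(n+".pkl","rb")) for n in ("w3","w4")};f={};tip={}
for n,b in (("w3",(212,198,88,86)),("w4",(165,234,88,78))):
    c=C[n];g=c["pixels"].max(2);x,y,w,h=b
    m=np.zeros_like(g);m[y:y+h,x:x+w]=g[y:y+h,x:x+w]>105
    N,l,s,_=cv2.connectedComponentsWithStats(m);i=1+np.argmax(s[1:,4]);print(s[i])
    cn,_=cv2.findContours((l==i).astype(np.uint8),cv2.RETR_EXTERNAL,cv2.CHAIN_APPROX_NONE)
    hull=cv2.convexHull(max(cn,key=len))[:,0].astype(float);
    E=cv2.fitEllipse(hull.astype(np.float32));f[n]=E[0]
    P=np.array([plane(c,*p,.066) for p in hull])
    r=least_squares(lambda q:np.hypot(P[:,0]-q[0],P[:,1]-q[1])-q[2],[.515,-.25,.042])
    print(n,E,"circle on plane",r.x,"rms",np.sqrt((r.fun**2).mean()))
    # tip: bright cone-top blob
    f[n+"c"]=r.x
print("flange tri",tri([(C[n],*f[n]) for n in C]))
ctr={n:f[n+"c"][:2] for n in C}
tip={"w3":(205+203/4,190+288/4),"w4":(165+(549-400)/4,240+236/4)}
print("tip tri (z .10-.106)",tri([(C[n],*tip[n]) for n in C]))
tt={"w3":[(170,198),(247,203)],"w4":[(521-400,144),(598-400,147)]};o={"w3":(205,190),"w4":(165,240)}
for n in C:
  for p in tt[n]:
    q=plane(C[n],o[n][0]+p[0]/4,o[n][1]+p[1]/4,.092)[:2]-ctr[n];print(n,q,np.hypot(*q),np.degrees(np.arctan2(q[1],q[0])))
for i in (0,1): print("tooth top tri",tri([(C[n],o[n][0]+tt[n][i][0]/4,o[n][1]+tt[n][i][1]/4) for n in C]))
E
```

```text
[ 216  206   80   71 3185]
w3 ((255.20262145996094, 241.1051025390625), (71.58660125732422, 79.34066009521484), 89.51010131835938) circle on plane [ 0.51663617 -0.24992676  0.0414802 ] rms 0.00016515915328707564
[ 170  242   76   66 2516]
w4 ((207.26596069335938, 274.255615234375), (65.58576202392578, 76.05147552490234), 98.37344360351562) circle on plane [ 0.51659033 -0.2499797   0.04117445] rms 0.00015921103132065007
flange tri (array([ 0.51493862, -0.24940507,  0.06641457]), [np.float64(5.249212038868295e-07), np.float64(5.249212037168973e-07)])
tip tri (z .10-.106) (array([ 0.5153658 , -0.24904194,  0.10893451]), [np.float64(0.0003384939088777785), np.float64(0.0003384939088778838)])
w3 [-0.01786123 -0.00237206] 0.018018052289530823 -172.43509955910756
w3 [-0.01114812  0.01485872] 0.018575847991270357 126.87994838008241
w4 [-0.01753692 -0.0030173 ] 0.01779459507192175 -170.23759465667754
w4 [-0.01111097  0.01510379] 0.01875041734365875 126.339722578842
tooth top tri (array([ 0.49722132, -0.25175124,  0.09531133]), [np.float64(2.5273767174453126e-06), np.float64(2.5273767173970813e-06)])
tooth top tri (array([ 0.50593836, -0.23515005,  0.09114732]), [np.float64(2.8509122678368113e-05), np.float64(2.8509122678372748e-05)])
```

The shaft axis is at (0.5163, -0.2498). The flange triangulates to z 66.4 mm and the tooth tops to 91-95 mm (92 expected), at radius 18 mm as expected. The tooth phase is about 7.6° mod 60, so the bar should mesh at a yaw of about +7.6°. Now back over the handle.

Request:
{"name": "servo_tool", "arguments": {"rows": [[100,0.235,3.6,0,0,0,0.001],[100,0.235,3.6,0,0,0,0.001],[100,0.235,3.6,0,0,0,0.001],[100,0.235,3.6,0,0,0,0.001],[100,0.235,3.6,0,0,0,0.001],[100,0.235,3.6,0,0,0,0.001],[100,0.235,3.6,0,0,0,0.001],[100,0.235,3.6,0,0,0,0.001],[100,0.235,3.6,0,0,0,0.001],[100,0.235,3.6,0,0,0,0.001],[100,0.235,3.6,0,0,0,0.001],[100,0.235,3.6,0,0,0,0.001],[100,0,0,0,0,0,0],[100,0,0,0,0,0,0]]}}

```text
time: 4.43
position: [0.5192, 0.2521, 0.2404]
eef_rot: [-0.484, -3.103, 0.001]
ft_force: [-1.1, -0.3, -0.2]
opening: 0.998
```

```bash
cat > to.py <<'E'
import sys
from rig import bot
from h import *
s=bot.state();R=cv2.Rodrigues(np.array(s["eef_rot"]))[0]
x,y,z,yaw=map(float,sys.argv[1:5]);d=R.T@(np.array([x,y,z])-s["position"])*100
cy=np.arctan2(R[1,0],R[0,0]);print("pos",s["position"].round(4),"cm",d.round(2),"len",np.linalg.norm(d).round(2),"wz",round((cy-yaw+np.pi)%(2*np.pi)-np.pi,4),"R row2",R[2].round(4))
E
python3 to.py .5157 .2517 .0633 2.833
```

```text
pos [0.5192 0.2521 0.2404] cm [ 0.31 -0.13 17.71] len 17.71 wz -0.0006 R row2 [ 6.e-04 -7.e-04 -1.e+00]
```

Request:
{"name": "servo_tool", "arguments": {"rows": [[100,0.1,-0.04,3.5,0,0,0],[100,0.1,-0.04,3.5,0,0,0],[100,0.1,-0.04,3.5,0,0,0],[100,0,0,0,0,0,0],[100,0,0,0,0,0,0]]}}

```text
time: 4.85
position: [0.5148, 0.249, 0.1361]
eef_rot: [-0.489, -3.101, 0.003]
ft_force: [0.0, 0.9, 1.4]
opening: 0.999
```

```bash
python3 look.py w5; python3 to.py .5157 .2517 .0633 2.833
```

```text
4.9 [0.5161 0.2498 0.1379] yaw 2.8291 tilt [-0.001  0.    -1.   ] j [ 0.451  0.395 -0.023  1.152 -0.     0.763] [-0.7 -0.5  1.4] [-0.01 -0.05 -0.06] 1.004
pos [0.5161 0.2498 0.1379] cm [0.1  0.17 7.46] len 7.46 wz -0.0039 R row2 [-6.e-04  4.e-04 -1.e+00]
```

View pics/w5.png

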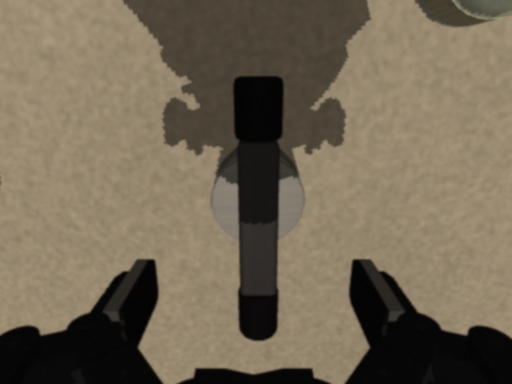

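The bar is vertical and central between the fingers at column 258, with grip edges at rows 142 and 292. One quick check before descending.

```bash
python3 - <<'E'
from h import *
c=pickle.load(open("w5.pkl","rb"))
a=plane(c,258.5,142,.094);b=plane(c,258,292,.094);print(a,b,(a+b)/2,np.linalg.norm(a-b),np.arctan2(*(b-a)[[1,0]]))
E
```

```text
[0.4689942 0.2678939 0.094    ] [0.56091906 0.2383681  0.094     ] [0.51495663 0.253131   0.094     ] 0.09655026784141525 -0.3107865211401394
```

Request:
{"name": "servo_tool", "arguments": {"rows": [[100,0.07,0.06,2.5,0,0,0],[100,0.07,0.06,2.5,0,0,0],[100,0.06,0.06,2.45,0,0,0],[100,0,0,0,0,0,0],[0,0,0,0,0,0,0],[0,0,0,0,0,0,0],[0,0,0,0,0,0,0],[0,0,0,0,0,0,0],[0,0,0,0,0,0,0],[0,0,0,0,0,0,0],[0,0,0,0,0,0,0],[0,0,0,0,0,0,0]], "force": 80}}

```text
time: 5.9
position: [0.5148, 0.2526, 0.063]
eef_rot: [0.488, 3.102, 0.001]
ft_force: [-1.4, -2.2, 10.4]
opening: 0.266
```

```bash
python3 look.py w6
```

```text
5.95 [0.5148 0.2526 0.063 ] yaw 2.8297 tilt [-0.001  0.001 -1.   ] j [ 0.456  0.445 -0.145  0.979 -0.     0.768] [-1.9 -2.5 11.2] [-0.29  0.32  0.05] 0.269
```

View pics/w6.png

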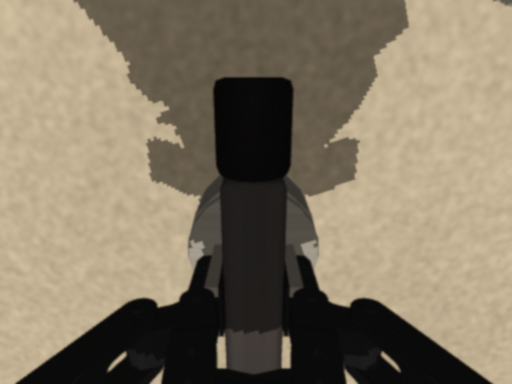

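The gripper has closed on the bar at opening 0.27 (about 23 mm). The near grip edge is at row 180, which gives the in-hand offset along the bar. Now I lift.

Request:
{"name": "servo_tool", "arguments": {"rows": [[0,0,0,-1,0,0,0],[0,0,0,-2.5,0,0,0],[0,0,0,-3.3,0,0,0],[0,0,0,-3.3,0,0,0],[0,0,0,-3.3,0,0,0],[0,0,0,-2,0,0,0],[0,0,0,0,0,0,0],[0,0,0,0,0,0,0]]}}

```text
time: 6.62
position: [0.5146, 0.2527, 0.2166]
eef_rot: [0.488, 3.102, 0.001]
ft_force: [0.0, 0.4, -4.6]
opening: 0.269
```

```bash
python3 - <<'E'
from h import *
c=pickle.load(open("w6.pkl","rb"));s=c["state"];R=cv2.Rodrigues(np.array(s["eef_rot"]))[0]
for v in (178,180,182):
  p=plane(c,253.5,v,.0955);print("near grip edge in tool frame (x expect +.050):",R.T@(p-s["position"]))
E
python3 look.py w7; python3 look.py s7 scene; python3 to.py .5163 -.2498 .216 3.274
python3 -c "
from h import *
cv2.imwrite('pics/z7.png',crop(cv2.imread('pics/s7.png'),270,80,130,110,5))"
```

```text
near grip edge in tool frame (x expect +.050): [ 0.05031557  0.00121145 -0.03255698]
near grip edge in tool frame (x expect +.050): [ 0.04960907  0.00121168 -0.03255602]
near grip edge in tool frame (x expect +.050): [ 0.04889975  0.00121192 -0.03255506]
6.6667 [0.5139 0.2524 0.2152] yaw 2.8298 tilt [ 0.001 -0.001 -1.   ] j [0.456 0.369 0.136 1.338 0.    0.768] [ 0.6  0.2 -5.5] [0. 0. 0.] 0.265
6.7167 [0.5136 0.2522 0.2145] yaw 2.8298 tilt [ 0.001 -0.001 -1.   ] j [0.457 0.369 0.135 1.338 0.    0.768] [ 0.4 -1.6 -5.3] [-0.    0.04  0.02] 0.274
pos [0.5136 0.2522 0.2145] cm [-15.66 -47.7   -0.1 ] len 50.21 wz -0.4442 R row2 [ 0.0015 -0.0014 -1.    ]
```

View pics/w7.png

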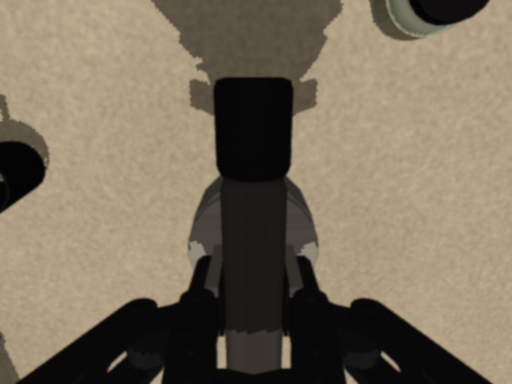

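View pics/z7.png

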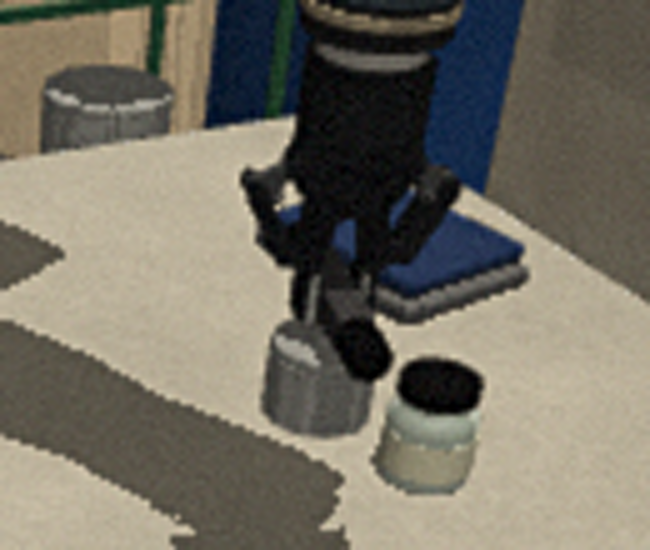

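The handle hangs upright and centred (grip edge 49.6 mm against 50), and the wrist carries 5.3 N. I carry it over to the shaft and turn it to yaw 7.6°.

Request:
{"name": "servo_tool", "arguments": {"rows": [[0,-0.6,-1.8,0,0,0,0],[0,-1.12,-3.41,0,0,0,0],[0,-1.12,-3.41,0,0,0,0],[0,-1.12,-3.41,0,0,0,0],[0,-1.12,-3.41,0,0,0,0],[0,-1.12,-3.41,0,0,0,0],[0,-1.12,-3.41,0,0,0,0],[0,-1.12,-3.41,0,0,0,0],[0,-1.12,-3.41,0,0,0,0],[0,-1.12,-3.41,0,0,0,0],[0,-1.12,-3.41,0,0,0,0],[0,-1.12,-3.41,0,0,0,0],[0,-1.12,-3.41,0,0,0,0],[0,-1.12,-3.41,0,0,0,0],[0,-0.5,-1.57,0,0,0,0],[0,0,0,0,0,0,-0.111],[0,0,0,0,0,0,-0.111],[0,0,0,0,0,0,-0.111],[0,0,0,0,0,0,-0.111],[0,0,0,0,0,0,0]]}}

```text
time: 8.38
position: [0.5161, -0.2492, 0.2141]
eef_rot: [0.216, -3.132, -0.002]
ft_force: [-0.0, 0.3, -4.8]
opening: 0.266
```

```bash
python3 look.py w8; python3 look.py s8 scene;python3 look.py t8 top; python3 to.py .5163 -.2498 .165 3.274
python3 -c "
from h import *
a=crop(cv2.imread('pics/s8.png'),130,110,100,120,5);b=crop(cv2.imread('pics/t8.png'),290,130,80,80,6)
cv2.imwrite('pics/z8.png',a);cv2.imwrite('pics/z8t.png',b)"
```

```text
8.4333 [ 0.5163 -0.2492  0.2144] yaw -3.0111 tilt [ 0.002  0.001 -1.   ] j [-0.45   0.372  0.138  1.34  -0.    -0.58 ] [ 0.  -0.1 -4.4] [ 0.01 -0.02  0.05] 0.27
8.4833 [ 0.5164 -0.2492  0.2147] yaw -3.0133 tilt [ 0.002  0.001 -1.   ] j [-0.45   0.372  0.139  1.34  -0.    -0.578] [-0.9 -0.3 -4.3] [-0.    0.03 -0.02] 0.267
8.5333 [ 0.5166 -0.2493  0.215 ] yaw -3.0133 tilt [ 0.001  0.001 -1.   ] j [-0.45   0.372  0.139  1.34   0.    -0.578] [ 0.3  0.1 -4.8] [ 0.  0. -0.] 0.27
pos [ 0.5166 -0.2493  0.215 ] cm [ 0.03 -0.05  5.  ] len 5.0 wz -0.0041 R row2 [ 1.2e-03  8.0e-04 -1.0e+00]
```

View pics/z8.png

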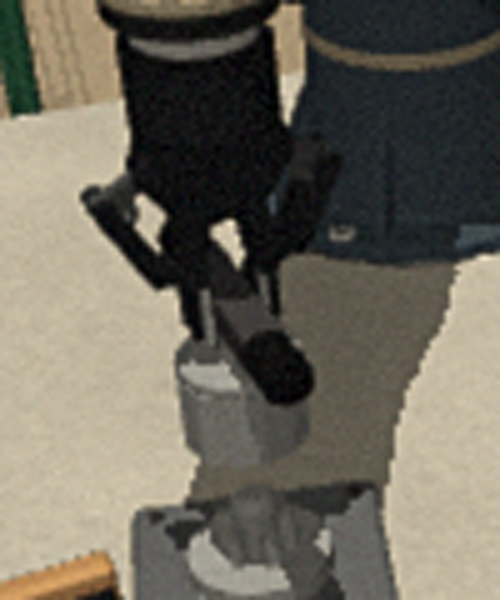

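View pics/w8.png

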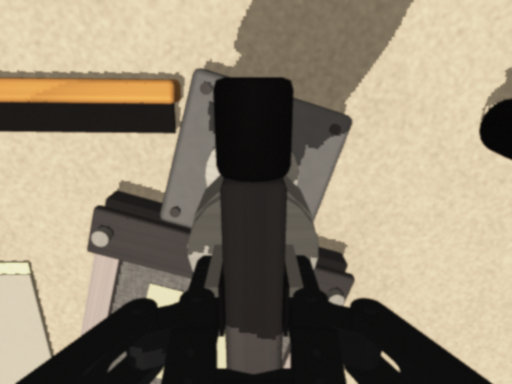

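Handle sits directly over the shaft, with its underside at about 152 mm and the tip at 106 mm. I descend to just above the teeth, then go slowly and watch the force.

Request:
{"name": "servo_tool", "arguments": {"rows": [[0,0.03,-0.05,2,0,0,0],[0,0,0,2,0,0,0],[0,0,0,0.5,0,0,0],[0,0,0,0.5,0,0,0],[0,0,0,0.3,0,0,0],[0,0,0,0.3,0,0,0],[0,0,0,0,0,0,0]]}}

```text
time: 9.12
position: [0.5167, -0.2502, 0.16]
eef_rot: [0.207, -3.135, 0.0]
ft_force: [-1.0, -0.6, -5.3]
opening: 0.274
```

```bash
python3 look.py w9; python3 to.py .5163 -.2498 .1293 3.274
```

```text
9.1667 [ 0.5167 -0.2501  0.1602] yaw -3.0098 tilt [-0. -0. -1.] j [-0.451  0.386  0.022  1.206 -0.    -0.583] [-1.5 -0.1 -4.5] [0.03 0.39 0.04] 0.266
pos [ 0.5167 -0.2501  0.1602] cm [0.04 0.04 3.09] len 3.09 wz -0.0006 R row2 [-1.e-04 -3.e-04 -1.e+00]
```

The nose is inside the bore (underside about 97 mm) with only light contact. Continuing slowly.

Request:
{"name": "servo_tool", "arguments": {"rows": [[0,0,0,0.3,0,0,0],[0,0,0,0.3,0,0,0],[0,0,0,0.3,0,0,0],[0,0,0,0.2,0,0,0],[0,0,0,0,0,0,0]]}}

```text
time: 9.58
position: [0.5161, -0.2501, 0.1485]
eef_rot: [0.207, -3.134, 0.0]
ft_force: [-4.6, -0.9, -7.3]
opening: 0.264
```

```bash
python3 look.py w10; python3 to.py .5163 -.2498 .1293 3.274
```

```text
9.6333 [ 0.5162 -0.2501  0.1486] yaw -3.0097 tilt [ 0.001  0.    -1.   ] j [-4.51e-01  3.92e-01 -0.00e+00  1.18e+00 -1.00e-03 -5.83e-01] [-4.8 -1.4 -7.6] [-0.31  1.21  0.08] 0.265
pos [ 0.5162 -0.2501  0.1486] cm [-0.02  0.03  1.93] len 1.93 wz -0.0005 R row2 [ 1.1e-03  1.0e-04 -1.0e+00]
```

The underside is at 85 mm with no upward push, below the 89 mm tooth-on-tooth level, so the teeth have meshed. A light side force in -x asks for a small correction, so I continue down with one.

Request:
{"name": "servo_tool", "arguments": {"rows": [[0,0.08,0,0.3,0,0,0],[0,0.04,0.02,0.3,0,0,0],[0,0,0,0.3,0,0,0],[0,0,0,0.3,0,0,0],[0,0,0,0,0,0,0]]}}

```text
time: 10.05
position: [0.5154, -0.25, 0.1362]
eef_rot: [0.207, -3.134, -0.0]
ft_force: [-1.8, -1.9, -5.5]
opening: 0.268
```

```bash
python3 look.py w11; python3 to.py .5163 -.2498 .1293 3.274
```

```text
10.1 [ 0.5154 -0.25    0.1364] yaw -3.0095 tilt [ 0.  0. -1.] j [-0.452  0.396 -0.026  1.15  -0.    -0.584] [-2.9 -1.6 -7. ] [-0.41  0.65  0.03] 0.264
pos [ 0.5154 -0.25    0.1364] cm [-0.09  0.01  0.71] len 0.71 wz -0.0003 R row2 [ 4.e-04  1.e-04 -1.e+00]
```

Request:
{"name": "servo_tool", "arguments": {"rows": [[0,0.03,0,0.3,0,0,0],[0,0,0,0.2,0,0,0],[0,0,0,0.15,0,0,0],[0,0,0,0.1,0,0,0],[0,0,0,0,0,0,0]]}}

```text
time: 10.52
position: [0.5153, -0.2501, 0.1292]
eef_rot: [-0.207, 3.135, -0.0]
ft_force: [-2.6, -2.2, -6.1]
opening: 0.265
```

```bash
python3 look.py w12; python3 to.py .5163 -.2498 .1293 3.274
```

```text
10.5667 [ 0.5152 -0.2501  0.1293] yaw -3.0094 tilt [-0. -0. -1.] j [-0.452  0.399 -0.04   1.132 -0.    -0.584] [-0.8 -2.3 -5.1] [-0.46  0.44  0.04] 0.27
pos [ 0.5152 -0.2501  0.1293] cm [-0.11  0.02 -0.  ] len 0.11 wz -0.0002 R row2 [-0. -0. -1.]
```

At nominal home height there is still no contact force, so I press a few mm more until it bottoms.

Request:
{"name": "servo_tool", "arguments": {"rows": [[0,0,0,0.1,0,0,0],[0,0,0,0.1,0,0,0],[0,0,0,0,0,0,0]]}}

```text
time: 10.82
position: [0.5154, -0.2504, 0.129]
eef_rot: [-0.207, 3.133, -0.002]
ft_force: [-9.6, -0.3, 20.5]
opening: 0.268
```

```bash
python3 look.py w13
```

```text
10.8667 [ 0.5154 -0.2504  0.129 ] yaw -3.0095 tilt [-0.001 -0.001 -1.   ] j [-0.452  0.398 -0.042  1.129 -0.    -0.584] [-10.9  -0.4  20.7] [0.52 2.39 0.12] 0.268
```

It has bottomed: the force went to +20 N at the expected height of 0.129. I ease the push, open, and look before rising.

Request:
{"name": "servo_tool", "arguments": {"rows": [[0,0,0,-0.15,0,0,0],[0,0,0,0,0,0,0],[100,0,0,0,0,0,0],[100,0,0,0,0,0,0],[100,0,0,0,0,0,0],[100,0,0,0,0,0,0],[100,0,0,0,0,0,0],[100,0,0,0,0,0,0],[100,0,0,0,0,0,0],[100,0,0,0,0,0,0]]}}

```text
time: 11.7
position: [0.5152, -0.2501, 0.1288]
eef_rot: [-0.208, 3.135, -0.0]
ft_force: [-0.2, 0.2, 0.4]
opening: 1.002
```

```bash
python3 look.py w14
```

```text
11.75 [ 0.5152 -0.25    0.1288] yaw -3.0094 tilt [-0. -0. -1.] j [-0.452  0.399 -0.041  1.131  0.    -0.584] [ 0.4 -0.5  0.8] [ 0.02 -0.03  0.04] 0.999
```

View pics/w14.png

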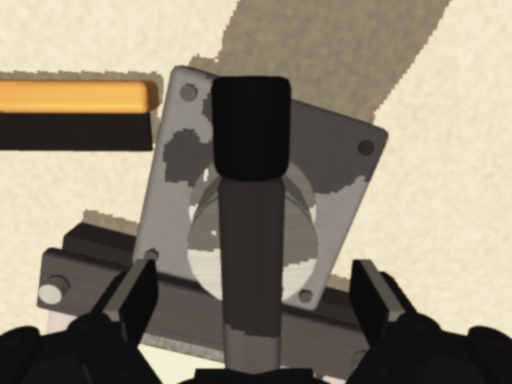

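The jaws are open and clear of the bar, and the wrist force is about zero. I rise and back off to check the seat.

Request:
{"name": "servo_tool", "arguments": {"rows": [[100,0,0,-2,0,0,0],[100,0,0,-3,0,0,0],[100,0,0,-3.5,0,0,0],[100,0,0,-3.5,0,0,0],[100,3.5,0,0,0,0,0],[100,3.5,0,0,0,0,0],[100,3,0,0,0,0,0],[100,0,0,0,0,0,0],[100,0,0,0,0,0,0]]}}

```text
time: 12.5
position: [0.4152, -0.2635, 0.2494]
eef_rot: [-0.205, 3.134, -0.001]
ft_force: [0.3, -0.2, 0.2]
opening: 0.998
```

```bash
python3 look.py w15; python3 look.py s15 scene; python3 look.py t15 top; python3 -c "
from h import *
a=crop(cv2.imread('pics/s15.png'),140,160,80,80,5);b=crop(cv2.imread('pics/t15.png'),290,145,80,80,5)
cv2.imwrite('pics/z15.png',np.hstack([a,b]))"
```

```text
12.55 [ 0.4161 -0.2634  0.2492] yaw -3.0102 tilt [-0.001 -0.    -1.   ] j [-0.565  0.194 -0.013  1.363  0.    -0.696] [1.1 0.5 0.8] [-0.02  0.01  0.01] 1.003
12.6 [ 0.4165 -0.2633  0.2489] yaw -3.0095 tilt [-0.001 -0.    -1.   ] j [-0.564  0.195 -0.012  1.363  0.    -0.696] [-0.1  0.4  1.2] [-0.04 -0.03  0.  ] 1.005
12.65 [ 0.4167 -0.2632  0.2487] yaw -3.0091 tilt [-0. -0. -1.] j [-0.563  0.196 -0.012  1.363  0.    -0.696] [ 0.2 -0.   0.8] [-0.04  0.02  0.03] 0.999
```

View pics/z15.png

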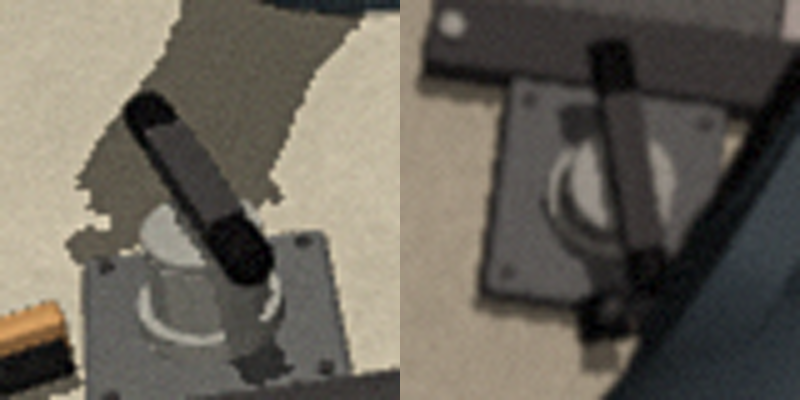

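View pics/w15.png

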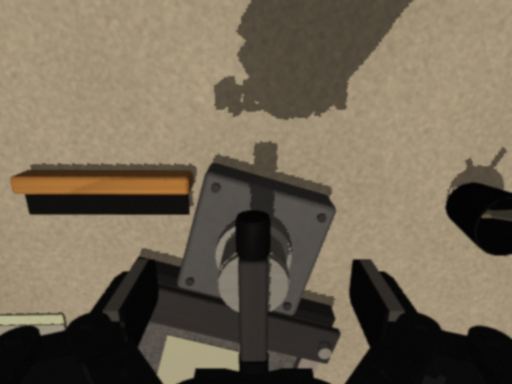

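The scene and top crops show the foot on the flange with an even ring around the hub. As a last check I measure the bar height, pairing the wrist and scene views.

```bash
python3 - <<'E'
from h import *
W=pickle.load(open("w15.pkl","rb"));S=pickle.load(open("s15.pkl","rb"))
s=W["state"]
def blob(c,x,y,w,h,th):
    g=c["pixels"].max(2);m=np.zeros_like(g);m[y:y+h,x:x+w]=g[y:y+h,x:x+w]<th
    N,l,st,ce=cv2.connectedComponentsWithStats(m);i=1+np.argmax(st[1:,4]);return st[i],ce[i]
a=blob(W,230,205,50,65,25);b=blob(S,140+22,160+15,18,14,32);print(a,b)
print("near grip tri, expect z~.148, xy", tri([(W,*a[1]),(S,*b[1])]), np.array([.5158,-.25])-.0675*np.array([np.cos(.132),np.sin(.132)]))
# far grip inner/scene grip and bar mid: scene centre of bar on plane z=.148
b2=blob(S,180,200,18,18,32);print(b2)
m=(b[1]+b2[1])/2;print("bar mid on z=.148 from scene",plane(S,*m,.148),"at +23mm",plane(S,*m,.171))
E
```

```text
(array([ 235,  210,   36,   52, 1625], dtype=int32), array([252.84492308, 235.53415385])) (array([165, 179,  10,  10,  60], dtype=int32), array([168.95      , 182.53333333]))
near grip tri, expect z~.148, xy (array([ 0.44851143, -0.26049723,  0.15357137]), [np.float64(0.0016983754495467835), np.float64(0.0016983754495466842)]) [ 0.44888721 -0.25888415]
(array([180, 203,  15,  14, 134], dtype=int32), array([187.42537313, 209.49253731]))
bar mid on z=.148 from scene [ 0.51608852 -0.25086546  0.148     ] at +23mm [ 0.54788931 -0.25551285  0.171     ]
```

The bar middle lands on (0.516, -0.251) only if it is at home height; 23 mm higher would miss by 30 mm. The grip triangulates to 153 mm (148 expected, 171 if unmeshed). Handing in.

```bash
python3 -c "
from rig import bot
s=bot.state();print(s['time'],s['ft_force'].round(1));print(bot.finish_job())"
```

```text
12.65 [ 0.2 -0.   0.8]
the job is handed in; nothing more can be done
None
```

I picked up the T-handle by the middle of its bar, carried it over the shaft and turned it to about +7.6°, the mesh angle I read from the shaft's teeth in the wrist pictures. It went down without needing to be rocked. I then released it, backed the arm away and handed the job in at 12.65 s; no verdict is reported.

**Seated:** it passed the 89 mm tooth-on-tooth height with no upward force. It stopped with about 25 N of contact at the expected tool height (0.129 m).

**After release:**
- The wrist force is about zero and the gripper stands clear of everything.
- The bar middle is at (0.516, -0.251), against a measured shaft axis of (0.516, -0.250), if it stands at home height. At the unmeshed height it would miss the axis by about 30 mm.
- The near grip triangulated to 153 mm where 148 mm was expected. That check is rough, but it is well away from the 171 mm an unmeshed handle would give.

**Other items:** nothing touched the squeegee, jar or cup on any move. The squeegee and cup look unmoved in the last wrist picture, but I did not measure their positions again. The jar was not in that picture.

**Disagreements:** the first look with the fixed cameras put the bar 7 mm low (75 mm, not 82) and the flange 4 mm low. The wrist camera corrected both, giving 84 mm and 66.4 mm.

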